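# Gauge the damper and hold the rod up to be read

### The job

Take the gauge rod out of its parking foot and lower it, tip first and gently, into the guide mouth on top of the clamped damper until its collar rests on the rim, then draw it straight out again. Finish still holding the rod in the gripper and do not put it down or let go: keep it still and level (lying horizontal in the air) with its tip over the round white tile, at least a hand's breadth (10 cm) above the bench, for reading. Leave the goggles, screwdriver and jar where they are.

Things in the scene. Friction and masses are not known exactly. Their poses are not given: they have to be found in the camera images.
- gauge: gauge rod, 170 mm long, 0.1 kg, standing upright in the foot, tip down: round steel rod 8 mm thick with four dark rings near the tip; brass collar 25 mm in diameter, 95 to 102 mm above the tip; round wooden handle 16 mm in diameter, 102 to 170 mm above the tip. Origin: centre of the tip's end face, at the start 8 mm above the bench; z runs from tip to handle. 55 mm straight up frees it.
- gauge_collar (a point): the centre of the collar's underside, on the rod's axis, 95 mm from the tip; its axes are those of the gauge
- foot: the parking foot, fixed: a dark steel disc 76 mm in diameter and 8 mm thick, with an upright steel tube 22 mm in outer diameter rising from it to 58 mm above the bench. The tube's bore is 10.4 mm wide and ends at the disc's top. Origin: centre of the underside, z up
- damper: damper body, fixed: upright aluminium cylinder 50 mm in diameter clamped in a dark steel block of 90 x 70 mm, with two cast eyes on one side (out to 42 mm from its axis). Flat top at 106 mm; from it a guide neck 29 mm in outer diameter rises to its rim 125 mm above the bench. Origin: centre of the underside, on the cylinder's axis, z up
- damper_mouth (a point): the centre of the guide neck's rim, 125 mm above the bench, z up. The round upright bore is 14 mm wide, without a chamfer; the rod goes in until the collar rests on the rim, the tip then 95 mm below the rim, touching nothing underneath
- pad: the round white reading tile, fixed, 130 mm in diameter and 8 mm thick, flat on the bench. Origin: centre of the underside
- goggles: clear safety goggles, about 70 x 140 x 60 mm, loose bystander; origin at the underside
- screwdriver: a screwdriver with a blue handle lying on the bench, loose bystander; origin at the underside
- grease_jar: a closed grey jar, 60 mm in diameter, 75 mm tall, loose bystander; origin at the underside

How it is judged:
On the way, in this order (a step that is already met when the one before it is completed fails the run):
1. the rod stands in the guide mouth with its collar resting on the rim (z of gauge_collar in the frame of damper_mouth below 0.003 m and horizontal distance between gauge_collar and damper_mouth below 0.007 m and horizontal distance between gauge and damper_mouth below 0.012 m and angle between gauge's own z axis and vertical below 0.12 rad and contact force between gauge and damper above 0.3 N), for 0.2 s.
2. the rod is drawn out, upright, its tip clear above the rim (z of gauge in the frame of damper_mouth above 0.003 m and horizontal distance between gauge and damper_mouth below 0.03 m and angle between gauge's own z axis and vertical below 0.3 rad).
At the end, for the whole second after the job is handed in: The rod is held still in the gripper (speed under 30 mm/s, gripped with over 1 N), horizontal within 0.2 rad, its tip over the white tile (within 65 mm of its centre, seen from above) and more than 90 mm above the bench, touching nothing but the fingers (angle between gauge's own z axis and vertical between 1.37 and 1.77 rad and horizontal distance between gauge and pad below 0.065 m and height (world z) of gauge above 0.09 m and contact force between gauge and the fingers above 1 N and linear speed of gauge below 0.03 m/s and contact force between gauge and damper below 0.1 N and contact force between gauge and foot below 0.1 N and contact force between gauge and pad below 0.1 N and contact force between gauge and screwdriver below 0.1 N and contact force between gauge and grease_jar below 0.1 N and contact force between gauge and goggles below 0.1 N); the arm keeps its last pose, push and grip.
It fails at once if the rod is rammed against the damper (over 45 N) (contact force between gauge and damper above 45 N).
It fails at once if a bystander (goggles, screwdriver, jar) is moved more than 30 mm (distance of any of screwdriver, grease_jar, goggles from where it was at the start of the episode above 0.03 m).
It also fails if it takes over 58 s, if anything falls off the work surface, if the arm or the gripper's body presses on something with over 40 N, if the wrist force passes 120 N, or if a joint passes its speed limit or range.

### The arm

A 7-joint arm with a two-finger parallel gripper is mounted at the origin on the work surface. World frame = base frame: x ahead of the robot, y to its left, z up, the work surface at z = 0. Lengths are in m, angles in rad, forces in N, time in s.
With the tool pointing down it reaches from about 0.35 to 0.9 m from the base axis. Payload 8.1 kg.
Tool frame: the origin (TCP) lies at the very end of the fingers, on their centre line; the grasp point (between the pads) lies 19 mm behind it; z points along the fingers, y is the line along which they close (so a half turn about z gives the same grasp; the last joint's range is limited). The gripper opens to 92 mm and grips with 3 to 60 N. Pads are 19 mm wide; open, the fingers measure 130 mm over their backs; the gripper's body (75 mm by 190 mm) begins 47 mm behind the grasp point.
Start: joints at [1.023, 0.434, 0.025, 1.573, -0.012, 1.134, -0.075], TCP at [0.269, -0.564, 0.227] pointing down, gripper open.
Joint ranges: [-2.62, 2.62], [-0.44, 2.09], [-1.27, 1.32], [0.08, 2.57], [-1.32, 4.46], [0.12, 2], [-2.74, 2.74]. Speed limits (rad/s): [2.22, 2.22, 3.01, 3.01, 3.14, 3.14, 3.14].

### API

Orientations are given as a rotation vector (axis times angle).
In Python, from cell import arm gives the robot as it stands.
- The arm moves only by the shell command python3 -m pendant 'ROWS' [FORCE]. ROWS is a JSON object of lists of equal length, an entry for each row: "slide": the shift along the tool's x, y, z in units of 0.3 m (1.0 is 0.3 m), a list of three; "dr": the turn, a rotation vector about the tool's x, y, z in units of 0.12 rad (1.0 is 0.12 rad), a list of three; "claw": the opening, from 0 (shut) to 1 (fully open). In form: {"slide": [[tx, ty, tz], ...], "dr": [[ax, ay, az], ...], "claw": [claw, ...]}. A call has 1 to 10 rows; each row shifts and turns the commanded pose from where the row before left it, along the tool's axes as they then stand; what a row does not reach is not made up. A row lasts 1/10 s, in which the tool goes at most 50 mm and 8.59 degrees, less where a joint would pass 70% of its speed; a pose out of reach is approached as far as the arm can. A call with a number of a shift or a turn outside -1 to 1 is refused whole. A call with a gripper value outside its range is refused whole. The fingers move at their own pace and stop on an object; FORCE is the grip in N (left out, the last holds). Time passes only in rows, so rows that do not move let the fingers close. It gives the time, the measured TCP pose, the force, the opening and the grip force at its end, in the units of the state.
- arm.observe(): the state, without advancing time (a new reading comes with each control period).
- arm.get_image(name): name is "side" or "top" or "wrist"; returns the picture (400x640x3 uint8, red, green, blue); there is no depth.
- arm.calibration(name): a dict with "K" (3x3 intrinsics, pixels), "xyz" and "orientation" of the camera in the world. Camera axes: x right, y up, looking along -z (the intrinsics and any distortion apply to the point x, -y, -z); pixel columns grow to the right and rows downward; lengths in m; the calibration is good to about 2 mm. The wrist camera is an equidistant fisheye: a pixel r from the principal point sees the ray r / f radians off the axis. A picture is of the moment at which its call begins: read the wrist's pose just before it. calibration takes no time and is no camera call; for the wrist camera it gives the pose at the moment of the call.
- arm.sign_off(): hands the job in; it is judged then, once.
The state is a dict: "clock": time; "joints": joint angles; "dq": joint speeds; "joint_efforts": joint torques, N m; "position": TCP position; "ee_rot": TCP orientation; "force": force on the tool from outside, world axes, zero at the start; "ft_torque": the same for the moment, N m; "width": opening from 0.0 (shut) to 1.0 (fully open); "gripper_force": force on a finger pad.
Only numpy, scipy, OpenCV 4.12 (cv2) and the standard library are available. Lean on these libraries where they do the work, as an engineer would, in place of code of your own. Each camera call takes 0.05 s, during which the arm holds its last target. There are 200 camera calls.

## Working session

There is one attempt and no reset: what is moved stays moved. The work goes in short steps, Python scripts to look and compute and a shell command to move; the robot and the scene stay as the last step left them, time stands still between calls to the robot, and variables do not carry over. Pictures are saved under pics/ and viewed, at most 10 in all, crops included, and the job is handed in when it is done.

```bash
mkdir -p pics; ls
python3 - <<'E'
from cell import arm
import cv2,numpy as np
np.set_printoptions(precision=4,suppress=True)
print(arm.observe())
for n in ("side","top","wrist"):
    print(n,arm.calibration(n))
    cv2.imwrite(f"pics/{n}0.png",arm.get_image(n)[:,:,::-1])
E
```

```text
pics
{'clock': 0.0, 'joints': array([ 1.0234,  0.4352,  0.025 ,  1.5741, -0.0116,  1.134 , -0.0751]), 'dq': array([ 0.0002, -0.0025, -0.0005, -0.    , -0.0015, -0.0004,  0.0006]), 'joint_efforts': array([ -0.0005, -66.784 ,   0.9854, -31.4469,  -0.0604,   0.0429,
         0.0001]), 'position': array([ 0.2686, -0.5638,  0.226 ]), 'ee_rot': array([-3.0628, -0.6924,  0.0008]), 'force': array([-0.1438, -0.3357, -0.4191]), 'ft_torque': array([-0.0039, -0.022 ,  0.0113]), 'gripper_force': 0.0, 'width': 1.002035366614169}
side {'K': array([[520.1726,   0.    , 327.2502],
       [  0.    , 520.1726, 198.1599],
       [  0.    ,   0.    ,   1.    ]]), 'xyz': array([0.0883, 0.8721, 0.6189]), 'orientation': array([ 0.3956, -1.3442, -2.2464])}
top {'K': array([[411.618 ,   0.    , 322.2988],
       [  0.    , 411.618 , 202.636 ],
       [  0.    ,   0.    ,   1.    ]]), 'xyz': array([0.4221, 0.024 , 1.0504]), 'orientation': array([ 0.1572, -0.1601, -1.5755])}
wrist {'K': array([[309.7069,   0.    , 315.0018],
       [  0.    , 309.7069, 201.0279],
       [  0.    ,   0.    ,   1.    ]]), 'xyz': array([ 0.3273, -0.5359,  0.3839]), 'orientation': array([-0.2223,  0.1419, -1.1192])}
```

View pics/top0.png

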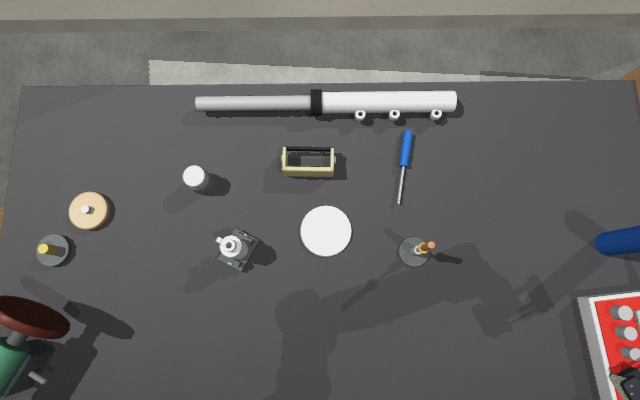

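View pics/side0.png

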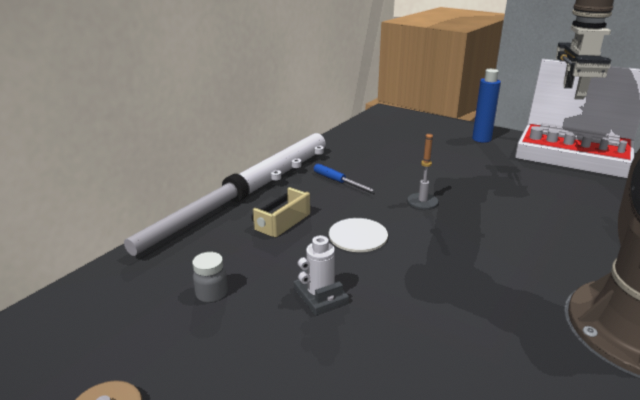

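The top view shows the rod at about (431,245) and its foot at (415,252). The damper mouth is at (230,245), the tile at (326,231), the jar at (196,178), the goggles at (308,162) and the screwdriver at (404,165). The side view shows the handle at (428,150), the damper rim at (320,243) and the tile at (358,235). I'll enlarge the crops to measure more accurately.

```bash
cat > h.py <<'E'
import numpy as np,cv2
from scipy.spatial.transform import Rotation as R
np.set_printoptions(precision=4,suppress=True)
def ray(c,px):
    K=c["K"];v=np.array([(px[0]-K[0,2])/K[0,0],-(px[1]-K[1,2])/K[1,1],-1])
    v=R.from_rotvec(c["orientation"]).apply(v);return np.array(c["xyz"]),v/np.linalg.norm(v)
def plane(c,px,z):
    o,v=ray(c,px);return o+v*(z-o[2])/v[2]
def tri(c1,p1,c2,p2):
    o1,v1=ray(c1,p1);o2,v2=ray(c2,p2)
    A=np.stack([v1,-v2],1);t=np.linalg.lstsq(A,o2-o1,rcond=None)[0]
    a,b=o1+t[0]*v1,o2+t[1]*v2;return (a+b)/2,np.linalg.norm(a-b)
def proj(c,P):
    p=R.from_rotvec(c["orientation"]).inv().apply(np.array(P)-c["xyz"]);K=c["K"]
    return np.array([K[0,2]-K[0,0]*p[0]/p[2],K[1,2]+K[1,1]*p[1]/p[2]])
E
python3 - <<'E'
from h import *
from cell import arm
t=arm.calibration("top");s=arm.calibration("side")
T=cv2.imread("pics/top0.png");S=cv2.imread("pics/side0.png")
def blob(I,box,lo,hi):
    x,y,w,h=box;m=cv2.inRange(cv2.cvtColor(I[y:y+h,x:x+w],cv2.COLOR_BGR2HSV),lo,hi)
    n,l,st,ce=cv2.connectedComponentsWithStats(m);i=1+np.argmax(st[1:,4]);return ce[i]+[x,y],st[i]+[x,y,0,0,0]
w,st=blob(T,(290,195,70,75),(0,0,150),(180,60,255));print("pad top",w,st,plane(t,w,.008))
w,st=blob(S,(325,215,70,40),(0,0,150),(180,60,255));print("pad side",w,st,plane(s,w,.008))
for n,I,b in(("T",T,(405,235,40,30)),("S",S,(415,125,30,40))):
    w,st=blob(I,b,(5,110,60),(25,255,255));print("handle",n,w,st)
crops=[(T,(215,230)),(T,(400,235)),(S,(300,230)),(S,(405,170))]
o=[cv2.resize(I[y:y+30,x:x+40],None,fx=10,fy=10,interpolation=cv2.INTER_CUBIC) for I,(x,y) in crops]
cv2.imwrite("pics/m.png",np.vstack([np.hstack(o[:2]),np.hstack(o[2:])]))
E
```

```text
pad top [325.393  230.3377] [ 300  205   52   51 2046] [0.5631 0.0138 0.008 ]
pad side [357.5754 234.0573] [ 329  218   59   34 1552] [0.5601 0.0213 0.008 ]
handle T [425.8425 246.4961] [418 241  17  13 127]
handle S [427.2895 149.0877] [424 139   8  21 114]
```

View pics/m.png

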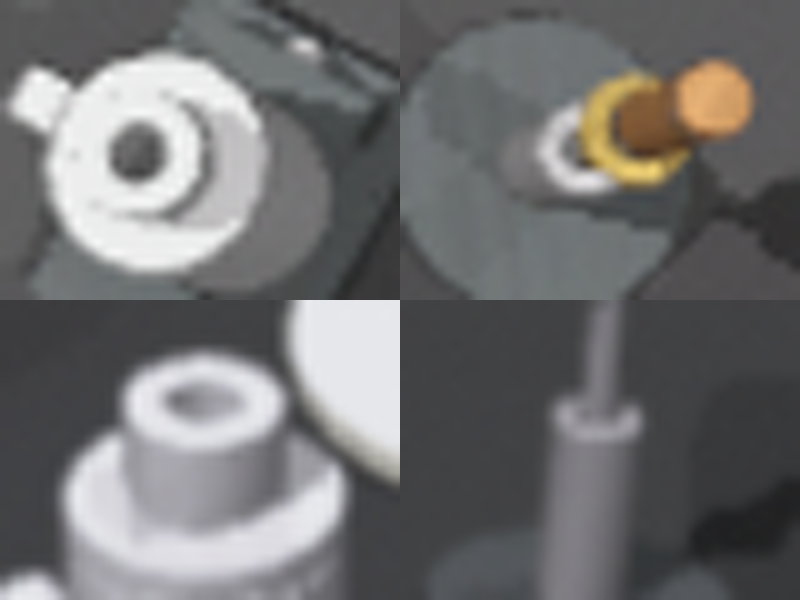

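The enlarged crops show the damper bore in the top view at (228.4,244.8) and in the side view at (320.0,239.8). The handle's top face is at (431.0,244.4) in the top view. The tube rim is at (417.2,249.6) in the top view and (424.4,181.4) in the side view.

Run:
```python
from h import *
from cell import arm
t=arm.calibration("top");s=arm.calibration("side")
print("mouth",plane(t,(228.35,244.75),.125),plane(s,(320.05,239.75),.125),tri(t,(228.35,244.75),s,(320.05,239.75)))
print("tube",plane(t,(417.25,249.55),.058),plane(s,(424.35,181.35),.058),tri(t,(417.25,249.55),s,(424.35,181.35)))
print("handletop",plane(t,(430.95,244.35),.178))
S=cv2.imread("pics/side0.png")
for n,p in(("jar",(196,178)),("gog",(308,162)),("scr",(407,135)),("scrtip",(400,203))):print(n,plane(t,p,.05))
st=arm.observe();M=R.from_rotvec(st["ee_rot"]).as_matrix();print(M)
W=arm.calibration("wrist");print(M.T@(W["xyz"]-st["position"]));print(M.T@R.from_rotvec(W["orientation"]).as_matrix())
```

```text
mouth [0.517  0.2335 0.125 ] [0.5152 0.2363 0.125 ] (array([0.517 , 0.2338, 0.1231]), np.float64(0.00028857004269697143))
tube [ 0.5075 -0.2061  0.058 ] [ 0.5062 -0.2055  0.058 ] (array([ 0.5071, -0.2064,  0.0574]), np.float64(0.0010228099997512728))
handletop [ 0.5079 -0.2079  0.178 ]
jar [0.6932 0.3375 0.05  ]
gog [0.7321 0.0562 0.05  ]
scr [ 0.8017 -0.1983  0.05  ]
scrtip [ 0.6238 -0.1717  0.05  ]
[[ 0.9027  0.4302 -0.0007]
 [ 0.4302 -0.9027  0.0011]
 [-0.0001 -0.0012 -1.    ]]
[ 0.0649 -0.0002 -0.1579]
[[ 0.0006  0.9689  0.2473]
 [ 1.     -0.0005 -0.0003]
 [-0.0002  0.2473 -0.9689]]
```

View pics/wrist0.png

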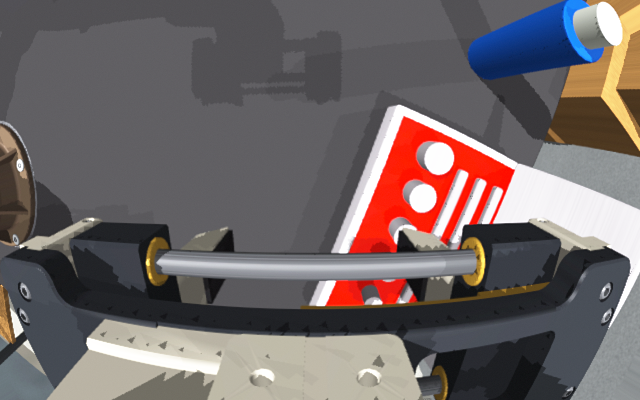

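The start wrist view shows only the gripper and the red tray, so it's no help yet. I'll grasp with the tool tilted 45°, closing along world x. The rod can then be levelled later by a comfortable 90° swing about tool y. First I'll yaw and tilt.

```bash
python3 -m pendant '{"slide":[[0,0,-0.1],[0,0,-0.1],[0,0,0],[0,0,0],[0,0,0],[0,0,0],[0,0,0],[0,0,0],[0,0,0],[0,0,0]],"dr":[[0,0,-0.94],[0,0,-0.94],[0,0,-0.94],[0,0,-0.94],[0,0,-0.94],[0,0,-0.94],[0,0,-0.94],[0,0,-0.94],[0,0,-0.94],[0,0,-0.93]],"claw":[1,1,1,1,1,1,1,1,1,1]}'
python3 -m pendant '{"slide":[[0,0,0],[0,0,0],[0,0,0],[0,0,0],[0,0,0],[0,0,0],[0,0,0],[0,0,0]],"dr":[[0,0.93,0],[0,0.93,0],[0,0.93,0],[0,0.94,0],[0,0.94,0],[0,0.94,0],[0,0.94,0],[0,0,0]],"claw":[1,1,1,1,1,1,1,1]}'
cat > go.py <<'E'
import sys
from h import *
from cell import arm
def go(T,zt=None,yt=(1,0,0)):
    "remaining shift (units) and turn (units) in present tool axes"
    st=arm.observe();M=R.from_rotvec(st["ee_rot"])
    print("t",st["clock"],"pos",st["position"],"q",st["joints"],"F",st["force"],"w",st["width"],st["gripper_force"]);print(M.as_matrix())
    print("slide",M.inv().apply(np.array(T)-st["position"])/.3)
    if zt is not None:
        z=np.array(zt,float);z/=np.linalg.norm(z);y=np.array(yt,float)
        D=np.stack([np.cross(y,z),y,z],1);print("turn",(M.inv()*R.from_matrix(D)).as_rotvec()/.12)
E
python3 -c "
from go import *
go((.507,-.263,.205),(0,1,-1))"
```

```text
clock: 1.15
position: [0.2687, -0.564, 0.2864]
ee_rot: [-2.215, -2.227, -0.0]
force: [0.2, -0.4, -0.2]
width: 0.999
gripper_force: 0.0
clock: 1.95
position: [0.2688, -0.5622, 0.2884]
ee_rot: [-1.85, -1.839, -0.688]
force: [-0.3, -0.4, 0.9]
width: 1.004
gripper_force: 0.0
t 1.95 pos [ 0.2688 -0.5622  0.2884] q [ 1.3948  0.8742 -0.5135  0.8824 -0.0306  2.0022  0.9262] F [-0.2737 -0.4086  0.8752] w 1.0036496278189726 0.0
[[-0.008   0.9992  0.0401]
 [ 0.7802 -0.0188  0.6252]
 [ 0.6254  0.0363 -0.7794]]
slide [0.598  0.7644 0.8721]
turn [0.33   0.9126 0.085 ]
```

```bash
python3 -m pendant '{"slide":[[0.07,0.09,0.1],[0.07,0.09,0.1],[0.07,0.09,0.1],[0.07,0.09,0.1],[0.07,0.09,0.1],[0.07,0.09,0.1],[0.07,0.09,0.1],[0.07,0.09,0.1],[0,0,0]],"dr":[[0,0,0],[0,0,0],[0,0,0],[0,0,0],[0,0,0],[0,0,0],[0,0,0],[0,0,0],[0,0,0]],"claw":[1,1,1,1,1,1,1,1,1]}'
python3 -c "
from go import *
go((.507,-.263,.205),(0,1,-1))"
```

```text
clock: 2.85
position: [0.4945, -0.2779, 0.2135]
ee_rot: [-1.841, -1.844, -0.68]
force: [-0.5, -0.2, 0.5]
width: 0.999
gripper_force: 0.0
t 2.85 pos [ 0.4945 -0.2779  0.2135] q [ 1.0924  0.72   -0.6157  1.429  -0.1983  1.4363  0.5974] F [-0.4839 -0.2076  0.5056] w 0.9992927861717789 0.0
[[-0.0128  0.9994  0.031 ]
 [ 0.7804 -0.0094  0.6252]
 [ 0.6251  0.0322 -0.7798]]
slide [0.0207 0.0402 0.0544]
turn [0.2522 0.915  0.1206]
```

```bash
python3 -m pendant '{"slide":[[0.01,0.02,0.027],[0.01,0.02,0.027],[0,0,0]],"dr":[[0.13,0.46,0.06],[0.12,0.46,0.06],[0,0,0]],"claw":[1,1,1]}'
python3 - <<'E'
from go import *
go((.507,-.1925,.1345),(0,1,-1))
c=arm.calibration("wrist");I=arm.get_image("wrist");cv2.imwrite("pics/w1.png",I[:,:,::-1])
# expected fisheye pixels of handle top and collar
for P in((.507,-.206,.178),(.507,-.206,.148),(.507,-.206,.106)):
    p=R.from_rotvec(c["orientation"]).inv().apply(np.array(P)-c["xyz"]);th=np.arccos(-p[2]/np.linalg.norm(p));d=np.array([p[0],-p[1]])/np.hypot(p[0],p[1])
    print(np.array([c["K"][0,2],c["K"][1,2]])+c["K"][0,0]*th*d)
E
```

```text
clock: 3.15
position: [0.5041, -0.2701, 0.2029]
ee_rot: [-1.77, -1.751, -0.728]
force: [-0.9, 0.1, -1.3]
width: 1.002
gripper_force: 0.0
t 3.15 pos [ 0.5041 -0.2701  0.2029] q [ 1.0784  0.8024 -0.615   1.3721 -0.2334  1.5034  0.5823] F [-0.9144  0.0502 -1.2847] w 1.0016753282561932 0.0
[[ 0.009   1.      0.0035]
 [ 0.7076 -0.0088  0.7066]
 [ 0.7066 -0.0039 -0.7076]]
slide [0.0221 0.0082 0.344 ]
turn [ 0.0288  0.0062 -0.0747]
[320.1294 176.2   ]
[319.7718 197.7195]
[319.3619 221.3381]
```

View pics/w1.png

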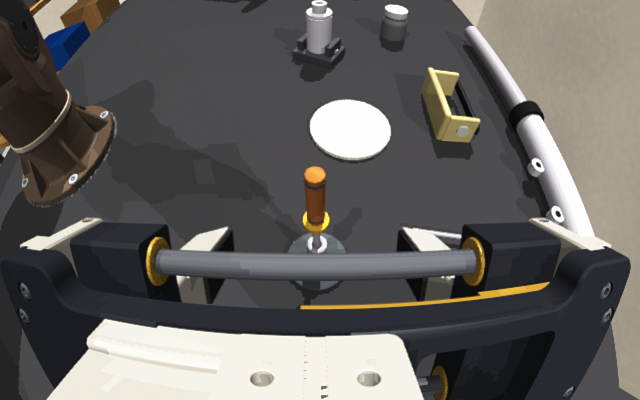

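The wrist view shows the handle end at (315,176) between the open fingers. That is about 5 px left of prediction, so the rod is at x≈0.505. Approaching and gripping.

```bash
python3 -m pendant '{"slide":[[0.005,0.001,0.08],[0.005,0.001,0.08],[0.005,0.001,0.08],[0.005,0,0.07],[0.002,0,0.034],[0,0,0]],"dr":[[0.03,0,-0.07],[0,0,0],[0,0,0],[0,0,0],[0,0,0],[0,0,0]],"claw":[1,1,1,1,1,1]}'
python3 -m pendant '{"slide":[[0,0,0],[0,0,0],[0,0,0],[0,0,0],[0,0,0],[0,0,0],[0,0,0],[0,0,0],[0,0,0],[0,0,0]],"dr":[[0,0,0],[0,0,0],[0,0,0],[0,0,0],[0,0,0],[0,0,0],[0,0,0],[0,0,0],[0,0,0],[0,0,0]],"claw":[0,0,0,0,0,0,0,0,0,0]}' 30
python3 -c "
from go import *
go((.505,-.1925,.1345),(0,1,-1))"
```

```text
clock: 3.8
position: [0.5054, -0.1921, 0.1363]
ee_rot: [-1.761, -1.764, -0.729]
force: [-0.1, -0.5, 0.3]
width: 0.998
gripper_force: 0.0
clock: 4.8
position: [0.5061, -0.1925, 0.1363]
ee_rot: [-1.761, -1.763, -0.731]
force: [-0.0, 0.6, -0.9]
width: 0.18
gripper_force: 0.5
t 4.8 pos [ 0.5061 -0.1925  0.1363] q [ 1.0408  0.8135 -0.6429  1.5717 -0.2417  1.2725  0.592 ] F [-0.0453  0.5912 -0.8546] w 0.1798869011813137 0.4547341726720333
[[-0.0019  1.      0.0024]
 [ 0.7085 -0.0004  0.7057]
 [ 0.7057  0.003  -0.7085]]
slide [-0.0042 -0.0035  0.0041]
turn [0.0198 0.0163 0.0155]
```

```bash
python3 -m pendant '{"slide":[[0,0,0],[0,0,0],[0,0,0],[0,0,0]],"dr":[[0,0,0],[0,0,0],[0,0,0],[0,0,0]],"claw":[0,0,0,0]}' 45
python3 -m pendant '{"slide":[[0.02,0,-0.02],[0.02,0,-0.02],[0.03,0,-0.03],[0.05,0,-0.05],[0.05,0,-0.05],[0.05,0,-0.05],[0.05,0,-0.05],[0.05,0,-0.05],[0.05,0,-0.05],[0,0,0]],"dr":[[0,0,0],[0,0,0],[0,0,0],[0,0,0],[0,0,0],[0,0,0],[0,0,0],[0,0,0],[0,0,0],[0,0,0]],"claw":[0,0,0,0,0,0,0,0,0,0]}'
python3 - <<'E'
from go import *
go((.516,.2488,.31),(0,1,-1))
for n in("side","top"):cv2.imwrite(f"pics/{n}1.png",arm.get_image(n)[:,:,::-1])
S=cv2.imread("pics/side1.png")[90:240,330:530];T=cv2.imread("pics/top1.png")[190:340,380:580]
cv2.imwrite("pics/lift.png",cv2.resize(np.hstack([S,T]),None,fx=2,fy=2,interpolation=cv2.INTER_CUBIC))
E
```

```text
clock: 5.2
position: [0.506, -0.1925, 0.1362]
ee_rot: [-1.761, -1.763, -0.731]
force: [-0.1, -0.1, -0.4]
width: 0.166
gripper_force: 45.0
clock: 6.2
position: [0.5067, -0.192, 0.297]
ee_rot: [-1.762, -1.768, -0.733]
force: [0.5, 0.8, -0.4]
width: 0.165
gripper_force: 45.0
t 6.2 pos [ 0.5067 -0.192   0.297 ] q [ 1.0586  0.6462 -0.6839  1.4324 -0.3143  1.5269  0.485 ] F [ 0.502   0.8094 -0.4253] w 0.16498220058629473 44.99865531921387
[[-0.0055  1.      0.0055]
 [ 0.7104  0.      0.7038]
 [ 0.7038  0.0077 -0.7104]]
slide [1.0741 0.0313 1.0034]
turn [0.0453 0.0391 0.0456]
```

View pics/lift.png

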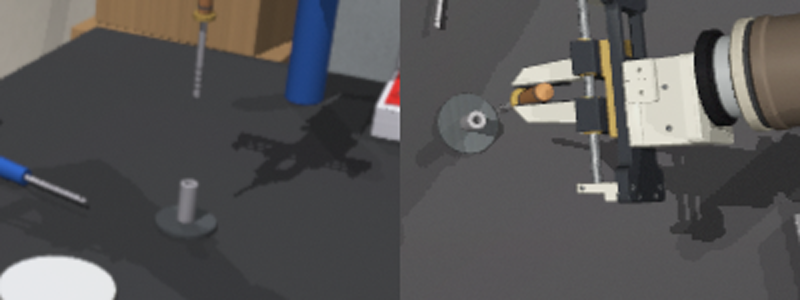

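The rod is out and held, with its tip at side pixel (428,138) and the foot tube empty. Carrying it across to the damper.

```bash
python3 -m pendant '{"slide":[[0.07,0.003,0.065],[0.11,0.003,0.1],[0.11,0.003,0.1],[0.11,0.003,0.1],[0.11,0.003,0.1],[0.11,0.003,0.1],[0.11,0.003,0.1],[0.11,0.003,0.1],[0.11,0.003,0.1],[0.11,0.003,0.1]],"dr":[[0,0,0],[0,0,0],[0,0,0],[0,0,0],[0,0,0],[0,0,0],[0,0,0],[0,0,0],[0.05,0.04,0.05],[0,0,0]],"claw":[0,0,0,0,0,0,0,0,0,0]}'
python3 -m pendant '{"slide":[[0,0,0],[0,0,0],[0,0,0]],"dr":[[0,0,0],[0,0,0],[0,0,0]],"claw":[0,0,0]}'
python3 - <<'E'
from go import *
go((.516,.2488,.30),(0,1,-1))
for n in("side","top"):cv2.imwrite(f"pics/{n}2.png",arm.get_image(n)[:,:,::-1])
p=proj(arm.calibration("side"),(.516,.235,.2)).astype(int);q=proj(arm.calibration("top"),(.516,.235,.2)).astype(int);print(p,q)
f=lambda I,c:cv2.resize(I[c[1]-75:c[1]+75,c[0]-50:c[0]+50],None,fx=4,fy=4,interpolation=cv2.INTER_CUBIC)
cv2.imwrite("pics/over.png",np.hstack([f(cv2.imread("pics/side2.png"),p),f(cv2.imread("pics/top2.png"),q)]))
E
```

```text
clock: 7.3
position: [0.5141, 0.2386, 0.3118]
ee_rot: [-1.76, -1.753, -0.724]
force: [1.5, -0.7, -0.7]
width: 0.165
gripper_force: 45.0
clock: 7.6
position: [0.5149, 0.2362, 0.3118]
ee_rot: [-1.761, -1.753, -0.725]
force: [-0.9, -0.7, -0.9]
width: 0.162
gripper_force: 45.0
t 7.6 pos [0.5149 0.2362 0.3118] q [ 0.6047  0.4204 -0.8768  1.8143 -0.5619  0.9551  0.1049] F [-0.8948 -0.6541 -0.9111] w 0.16180648996698063 44.99863386154175
[[ 0.0059  1.     -0.0034]
 [ 0.7056 -0.0018  0.7086]
 [ 0.7086 -0.0066 -0.7056]]
slide [0.0018 0.0039 0.0577]
turn [-0.0287 -0.0173 -0.0495]
[319 201] [219 241]
```

View pics/over.png

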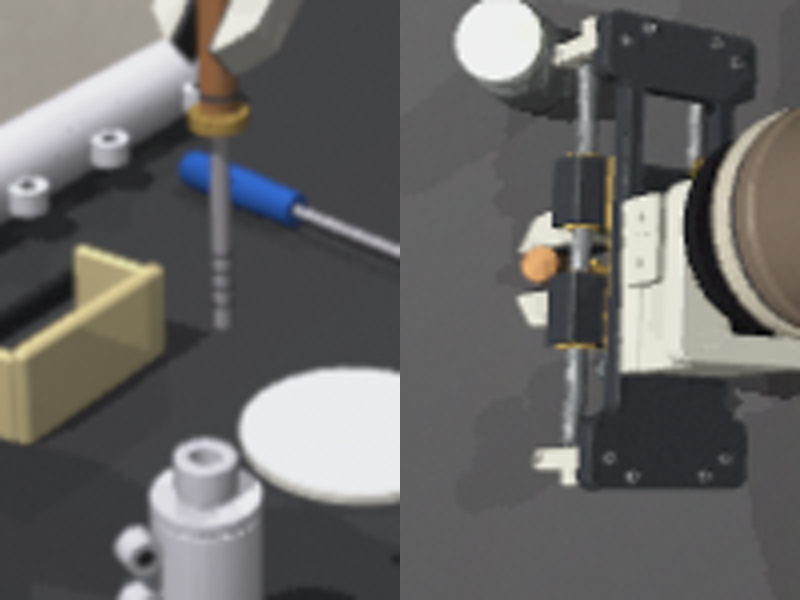

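The left crop (side view) shows the rod's tip at pixel (324.1,206.9) and the collar at (323.1,155.6), above the bore at (320.4,239.6). The right crop (top view) shows the handle end at (203.4,231.6).

Run:
```python
from h import *
from cell import arm
t=arm.calibration("top");s=arm.calibration("side")
print("tip side",plane(s,(324.1,206.9),.1835),"collar",plane(s,(323.1,156),.282))
print("handle top",plane(t,(203.4,231.6),.3535))
print("mouth side",plane(s,(320.35,239.6),.125))
print(proj(s,(.515,.2225,.1835)),proj(s,(.515,.2225,.282)),proj(t,(.515,.2225,.3535)))
```

```text
tip side [0.5164 0.2216 0.1835] collar [0.5132 0.2292 0.282 ]
handle top [0.5164 0.225  0.3535]
mouth side [0.5151 0.2356 0.125 ]
[324.484  207.3297] [324.4732 154.3682] [204.8372 232.4071]
```

```bash
python3 -c "
from go import *
go((.515,.2477,.2600),(0,1,-1))"
```

```text
t 7.7 pos [0.5153 0.2358 0.3121] q [ 0.6056  0.4203 -0.8769  1.8139 -0.5621  0.9552  0.1047] F [-0.0734  0.4864 -0.3743] w 0.1608521463433217 44.99878942966461
[[ 0.0066  1.     -0.0025]
 [ 0.7054 -0.0029  0.7088]
 [ 0.7087 -0.0064 -0.7054]]
slide [-0.095   0.0001  0.1506]
turn [-0.0208 -0.0195 -0.055 ]
```

```bash
python3 -m pendant '{"slide":[[-0.03,0,0.04],[-0.03,0,0.04],[-0.02,0,0.04],[-0.015,0,0.03],[0,0,0],[0,0,0]],"dr":[[-0.02,-0.02,-0.05],[0,0,0],[0,0,0],[0,0,0],[0,0,0],[0,0,0]],"claw":[0,0,0,0,0,0]}'
python3 - <<'E'
from go import *
go((.515,.2477,.2600),(0,1,-1))
cv2.imwrite("pics/s3.png",arm.get_image("side")[:,:,::-1]);cv2.imwrite("pics/w3.png",arm.get_image("wrist")[:,:,::-1])
S=cv2.imread("pics/s3.png");W=cv2.imread("pics/w3.png")
c=arm.calibration("wrist");P=(.516,.235,.125);p=R.from_rotvec(c["orientation"]).inv().apply(np.array(P)-c["xyz"]);th=np.arccos(-p[2]/np.linalg.norm(p));d=np.array([p[0],-p[1]])/np.hypot(p[0],p[1])
w=np.array([c["K"][0,2],c["K"][1,2]])+c["K"][0,0]*th*d;print(w)
print(proj(arm.calibration("side"),P))
a=cv2.resize(S[205:265,295:345],None,fx=8,fy=8,interpolation=cv2.INTER_CUBIC)
x,y=w.astype(int)-[25,35];print(x,y)
b=cv2.resize(W[y:y+60,x:x+50],None,fx=8,fy=8,interpolation=cv2.INTER_CUBIC)
cv2.imwrite("pics/near.png",np.hstack([a,b]))
E
```

```text
clock: 8.3
position: [0.5149, 0.2488, 0.261]
ee_rot: [-1.758, -1.761, -0.729]
force: [0.7, -0.7, -0.7]
width: 0.164
gripper_force: 45.0
t 8.3 pos [0.5149 0.2488 0.261 ] q [ 0.5662  0.4843 -0.8738  1.8792 -0.555   0.8301  0.1474] F [ 0.6901 -0.7146 -0.6706] w 0.16369458221758962 44.99859273433685
[[-0.0012  1.     -0.0009]
 [ 0.7066  0.0015  0.7076]
 [ 0.7076  0.0002 -0.7066]]
slide [-0.0049  0.0002 -0.0002]
turn [-0.0077 -0.0059  0.0098]
[317.0788 313.4673]
[320.0883 239.2858]
292 278
```

View pics/near.png

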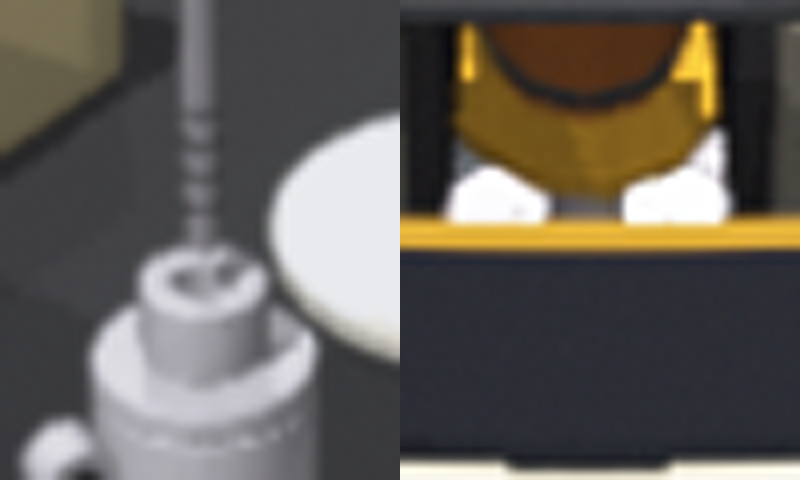

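The left crop shows the tip at about side pixel (319.6,235.2), just above the bore centre at (319.9,239.2). The right crop shows the collar centred laterally over the white neck. I'll nudge about 1.5 mm in +y and lower in small steps, watching the force.

```bash
python3 -c "
from go import *
s=arm.calibration('side')
print(plane(s,(319.55,235.2),.1327),plane(s,(319.9,239.2),.125))
go((.5146,.2503,.2480),(0,1,-1))"
```

```text
[0.5174 0.2345 0.1327] [0.5164 0.235  0.125 ]
t 8.4 pos [0.5152 0.2489 0.2614] q [ 0.5661  0.4836 -0.874   1.8788 -0.555   0.8299  0.1474] F [-0.1686 -0.096  -1.2545] w 0.16956552778666106 44.99858200550079
[[-0.002   1.     -0.0002]
 [ 0.7068  0.0015  0.7074]
 [ 0.7074  0.0013 -0.7068]]
slide [-0.0283 -0.0019  0.0349]
turn [-0.0014 -0.004   0.0164]
```

```bash
python3 -m pendant '{"slide":[[0.0024,-0.003,0.0024],[0,0,0],[-0.0075,0,0.0075],[-0.0075,0,0.0075],[-0.0075,0,0.0075],[-0.0075,0,0.0075],[0,0,0]],"dr":[[0,0,0],[0,0,0],[0,0,0],[0,0,0],[0,0,0],[0,0,0],[0,0,0]],"claw":[0,0,0,0,0,0,0]}'
python3 -c "
from go import *
go((.5144,.2500,.2480),(0,1,-1))"
```

```text
clock: 9.1
position: [0.5135, 0.25, 0.2475]
ee_rot: [-1.758, -1.761, -0.728]
force: [0.8, -1.4, -0.8]
width: 0.163
gripper_force: 45.0
t 9.1 pos [0.5135 0.25   0.2475] q [ 0.5601  0.5019 -0.8726  1.8965 -0.5539  0.8008  0.1605] F [ 0.8267 -1.3788 -0.7625] w 0.16280599061772272 44.998424649238586
[[-0.0012  1.     -0.0019]
 [ 0.7068  0.0022  0.7074]
 [ 0.7074 -0.0005 -0.7068]]
slide [ 0.0012  0.003  -0.0014]
turn [-0.016  -0.0035  0.0099]
```

Free entry, with the tip about 6 mm inside the bore. Continuing down.

```bash
python3 -m pendant '{"slide":[[-0.0165,0,0.0165],[-0.0165,0,0.0165],[-0.0165,0,0.0165],[-0.0165,0,0.0165],[0,0,0]],"dr":[[0,0,0],[0,0,0],[0,0,0],[0,0,0],[0,0,0]],"claw":[0,0,0,0,0]}'
python3 -m pendant '{"slide":[[-0.0165,0,0.0165],[-0.0165,0,0.0165],[-0.0165,0,0.0165],[-0.0165,0,0.0165],[-0.0165,0,0.0165],[-0.0165,0,0.0165],[0,0,0]],"dr":[[0,0,0],[0,0,0],[0,0,0],[0,0,0],[0,0,0],[0,0,0],[0,0,0]],"claw":[0,0,0,0,0,0,0]}'
python3 -c "
from go import *
go((.5140,.2500,.1575),(0,1,-1))"
```

```text
clock: 9.6
position: [0.5132, 0.2499, 0.2188]
ee_rot: [-1.758, -1.76, -0.727]
force: [0.6, 0.6, -1.0]
width: 0.16
gripper_force: 45.0
clock: 10.3
position: [0.5135, 0.2498, 0.177]
ee_rot: [-1.758, -1.761, -0.728]
force: [0.0, -1.3, -0.9]
width: 0.163
gripper_force: 45.0
t 10.3 pos [0.5135 0.2498 0.177 ] q [ 0.5343  0.6122 -0.8575  1.9621 -0.5402  0.6577  0.2328] F [ 0.0315 -1.3013 -0.922 ] w 0.16252226160821073 44.998801946640015
[[-0.0006  1.     -0.0019]
 [ 0.7069  0.0018  0.7073]
 [ 0.7073 -0.0009 -0.7069]]
slide [-0.0455  0.0016  0.0462]
turn [-0.0159 -0.0022  0.0054]
```

```bash
python3 -m pendant '{"slide":[[-0.012,0,0.012],[-0.012,0,0.012],[-0.012,0,0.012],[0,0,0]],"dr":[[0,0,0],[0,0,0],[0,0,0],[0,0,0]],"claw":[0,0,0,0]}'
python3 -m pendant '{"slide":[[-0.0024,0,0.0024],[-0.0024,0,0.0024],[0,0,0]],"dr":[[0,0,0],[0,0,0],[0,0,0]],"claw":[0,0,0]}'
python3 -m pendant '{"slide":[[-0.0024,0,0.0024],[0,0,0],[0,0,0]],"dr":[[0,0,0],[0,0,0],[0,0,0]],"claw":[0,0,0]}'
```

```text
clock: 10.7
position: [0.5139, 0.2498, 0.162]
ee_rot: [-1.759, -1.761, -0.728]
force: [1.5, -2.4, -2.2]
width: 0.163
gripper_force: 45.0
clock: 11.0
position: [0.514, 0.25, 0.1608]
ee_rot: [-1.758, -1.762, -0.729]
force: [1.2, -3.0, 0.3]
width: 0.164
gripper_force: 45.0
clock: 11.3
position: [0.5141, 0.2501, 0.1598]
ee_rot: [-1.758, -1.762, -0.729]
force: [0.9, -2.4, 0.7]
width: 0.161
gripper_force: 45.0
```

```bash
python3 -m pendant '{"slide":[[-0.0024,0,0.0024],[0,0,0],[0,0,0]],"dr":[[0,0,0],[0,0,0],[0,0,0]],"claw":[0,0,0]}'
python3 -m pendant '{"slide":[[-0.0024,0,0.0024],[0,0,0],[0,0,0]],"dr":[[0,0,0],[0,0,0],[0,0,0]],"claw":[0,0,0]}'
```

```text
clock: 11.6
position: [0.514, 0.2501, 0.1587]
ee_rot: [-1.758, -1.762, -0.729]
force: [1.2, -3.8, 1.0]
width: 0.163
gripper_force: 45.0
clock: 11.9
position: [0.5141, 0.2504, 0.1585]
ee_rot: [-1.757, -1.761, -0.73]
force: [0.0, -7.7, 9.3]
width: 0.163
gripper_force: 45.0
```

```bash
python3 -m pendant '{"slide":[[-0.002,0,-0.002],[0,0,0],[-0.001,0,0.001],[0,0,0],[0,0,0],[0,0,0]],"dr":[[0,0,0],[0,0,0],[0,0,0],[0,0,0],[0,0,0],[0,0,0]],"claw":[0,0,0,0,0,0]}'
python3 - <<'E'
from go import *
go((.514,.2499,.31),(0,1,-1))
S=arm.get_image("side")[:,:,::-1];cv2.imwrite("pics/rest.png",cv2.resize(S[180:280,270:370],None,fx=5,fy=5,interpolation=cv2.INTER_CUBIC))
E
```

```text
clock: 12.5
position: [0.5141, 0.2501, 0.1585]
ee_rot: [-1.756, -1.762, -0.731]
force: [0.4, -4.6, 10.9]
width: 0.161
gripper_force: 45.0
t 12.5 pos [0.5141 0.2501 0.1585] q [ 0.529   0.6455 -0.8546  1.9755 -0.5365  0.6195  0.2547] F [ 0.4018 -4.5797 10.8883] w 0.16078843238418697 45.00084936618805
[[-0.0026  1.     -0.0009]
 [ 0.7058  0.0025  0.7084]
 [ 0.7084  0.0012 -0.7058]]
slide [ 0.3574  0.0003 -0.3569]
turn [-0.0076 -0.0149  0.022 ]
```

View pics/rest.png

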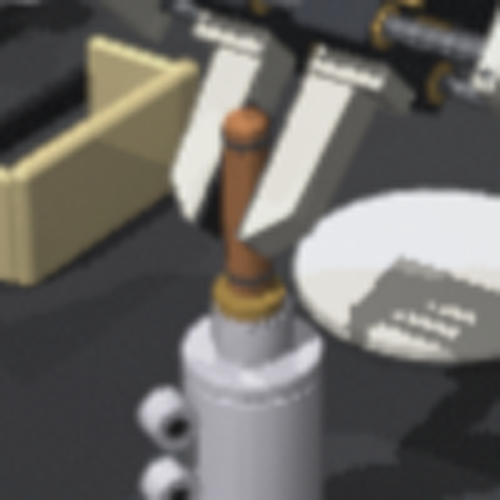

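The view shows the collar (crop pixel (248,298)) seated on the neck's rim with the handle upright. The contact force is about 11 N. Drawing it straight out.

```bash
python3 -m pendant '{"slide":[[0.01,0,-0.01],[0.03,0,-0.03],[0.04,0,-0.04],[0.04,0,-0.04],[0.04,0,-0.04],[0.04,0,-0.04],[0.04,0,-0.04],[0.04,0,-0.04],[0.04,0,-0.04],[0.04,0,-0.04]],"dr":[[0,0,0],[0,0,0],[0,0,0],[0,0,0],[0,0,0],[0,0,0],[0,0,0],[0,0,0],[0,0,0],[0,0,0]],"claw":[0,0,0,0,0,0,0,0,0,0]}'
python3 -m pendant '{"slide":[[0.04,0,-0.04],[0.04,0,-0.04],[0,0,0]],"dr":[[0,0,0],[0,0,0],[0,0,0]],"claw":[0,0,0]}'
python3 -c "
from go import *
go((.56,.1415,.35),(0,-1,-1))"
```

```text
clock: 13.55
position: [0.5122, 0.2502, 0.3113]
ee_rot: [-1.755, -1.763, -0.727]
force: [-0.2, -0.4, -1.7]
width: 0.166
gripper_force: 45.0
clock: 13.85
position: [0.5132, 0.2507, 0.3465]
ee_rot: [-1.755, -1.765, -0.731]
force: [0.4, -0.4, -1.3]
width: 0.162
gripper_force: 45.0
t 13.85 pos [0.5132 0.2507 0.3465] q [ 0.5932  0.3774 -0.8867  1.7725 -0.5694  1.0015  0.0604] F [ 0.3757 -0.3919 -1.3186] w 0.16202850552723078 44.99903440475464
[[-0.0052  1.     -0.0009]
 [ 0.7067  0.0043  0.7075]
 [ 0.7075  0.003  -0.7067]]
slide [-0.2496  0.1545 -0.2659]
turn [  0.028  -13.0945   0.0398]
```

```bash
python3 -m pendant '{"slide":[[0.03,0,-0.03],[0.03,0,-0.03],[0,0,0],[0,0,0],[0,0,0],[0,0,0],[0,0,0]],"dr":[[0,-0.9,0],[0,-0.9,0],[0,-0.9,0],[0,-0.9,0],[0,-0.9,0],[0,-0.9,0],[0,-0.9,0]],"claw":[0,0,0,0,0,0,0]}'
python3 -m pendant '{"slide":[[0,0.02,0],[0,0.02,0],[0,0.02,0],[0,0.02,0],[0,0.02,0],[0,0.02,0],[0,0.02,0],[0,0,0]],"dr":[[0,-0.95,0],[0,-0.95,0],[0,-0.95,0],[0,-0.95,0],[0,-0.95,0],[0,-0.95,0],[0,-0.95,0],[0,0,0]],"claw":[0,0,0,0,0,0,0,0]}'
python3 -c "
from go import *
go((.5615,.1447,.33),(0,-1,-1))"
```

```text
clock: 14.55
position: [0.513, 0.2507, 0.3694]
ee_rot: [-2.207, -2.212, -0.028]
force: [-0.5, -0.3, -2.3]
width: 0.161
gripper_force: 45.0
clock: 15.35
position: [0.5544, 0.2532, 0.3653]
ee_rot: [1.761, 1.776, -0.721]
force: [-0.0, 0.8, -1.1]
width: 0.164
gripper_force: 45.0
t 15.35 pos [0.5544 0.2532 0.3653] q [-0.6741  0.6601 -0.2817  1.1197  0.6524  2.0004 -0.8609] F [-0.0265  0.7974 -1.0948] w 0.16430684703749845 44.998785853385925
[[-0.0079  1.      0.002 ]
 [ 0.7158  0.0071 -0.6983]
 [-0.6983 -0.0041 -0.7158]]
slide [-0.177   0.0216  0.3369]
turn [ 0.0171 -0.1031  0.0657]
```

```bash
python3 -m pendant '{"slide":[[-0.03,0.005,0.05],[-0.035,0.005,0.07],[-0.035,0.005,0.07],[-0.035,0.005,0.07],[-0.035,0,0.06],[0,0,0],[0,0,0],[0,0,0]],"dr":[[0,0,0],[0,0,0],[0,0,0],[0,0,0],[0,0,0],[0.02,-0.1,0.06],[0,0,0],[0,0,0]],"claw":[0,0,0,0,0,0,0,0]}'
python3 - <<'E'
from go import *
go((.5615,.1447,.33),(0,-1,-1))
for n in("side","top"):cv2.imwrite(f"pics/{n}9.png",arm.get_image(n)[:,:,::-1])
S=cv2.imread("pics/side9.png");T=cv2.imread("pics/top9.png")
cv2.imwrite("pics/fin.png",np.hstack([S[20:320,200:600],T[80:380,130:530]]))
E
```

```text
clock: 16.15
position: [0.5614, 0.1484, 0.3352]
ee_rot: [1.772, 1.763, -0.718]
force: [-0.5, -0.2, 0.2]
width: 0.169
gripper_force: 45.0
t 16.15 pos [0.5614 0.1484 0.3352] q [-0.529   0.5685 -0.2928  1.358   0.6731  1.8292 -0.8569] F [-0.4818 -0.226   0.1664] w 0.1686584964550865 44.99825835227966
[[ 0.0048  1.     -0.0003]
 [ 0.7153 -0.0036 -0.6988]
 [-0.6988  0.0031 -0.7153]]
slide [0.0035 0.0002 0.021 ]
turn [-0.0026 -0.0977 -0.0399]
```

View pics/fin.png

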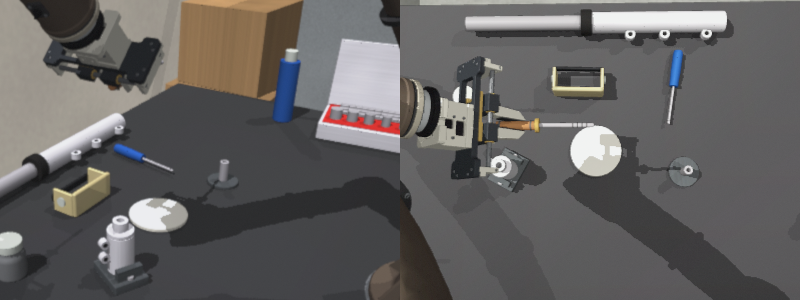

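The top view shows the rod's tip at about pixel (324,204), lying sideways. In the side view the rod is out of frame. I'll check the tip against the prediction.

Run:
```python
from go import *
t=arm.calibration("top")
print(plane(t,(324.5,204),.35),proj(t,(.5614,.020,.35)),"collar seen",(130+137,80+125),proj(t,(.5614,.1185,.35)))
print(proj(arm.calibration("side"),(.5614,.02,.35)))
```

```text
[0.5629 0.0182 0.35  ] [323.4469 204.856 ] collar seen (267, 205) [266.656  205.4413]
[362.7337  80.1828]
```

Run:
```python
from go import *
A=cv2.imread("pics/w3.png");B=arm.get_image("wrist")[:,:,::-1].copy()
for I in(A,B):
    H=cv2.cvtColor(I[281:304,300:335],cv2.COLOR_BGR2HSV);m=cv2.inRange(H,(14,120,40),(32,255,255));h=cv2.inRange(H,(3,120,40),(13,255,255))
    for k in(m,h):
        M=cv2.moments(k,True);print(M["m00"],M["m10"]/max(M["m00"],1)+300,M["m01"]/max(M["m00"],1)+281)
st=arm.observe();print(st["dq"],st["gripper_force"],st["clock"])
```

```text
392.0 315.6173469387755 292.5637755102041
164.0 314.780487804878 284.4451219512195
480.0 315.09791666666666 290.87708333333336
58.0 317.7413793103448 282.87931034482756
[-0.004   0.0014  0.0137  0.0041  0.0003 -0.0008  0.0017] 44.99813139438629 16.3
```

The rod hasn't shifted in the grip by more than about 2 px. Letting it settle, then handing in.

```bash
python3 -m pendant '{"slide":[[0,0,0],[0,0,0],[0,0,0],[0,0,0],[0,0,0]],"dr":[[0,0,0],[0,0,0],[0,0,0],[0,0,0],[0,0,0]],"claw":[0,0,0,0,0]}'
python3 -c "
from cell import arm
print(arm.sign_off())"
```

```text
clock: 16.8
position: [0.5618, 0.1475, 0.3351]
ee_rot: [1.771, 1.76, -0.72]
force: [0.2, -0.3, -0.7]
width: 0.164
gripper_force: 45.0
the job is handed in; nothing more can be done
None
```

I seated the gauge rod in the guide mouth with its collar on the rim (about 11 N), drew it straight out, and handed in at 16.8 s with it held still and level, its tip about 34 cm above the white tile; sign-off returned no verdict.

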